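Set the depth stop of a plunge router to a cover plate

TASK

The little plunge router stands on the panel with its cutter zeroed, and the green cover plate that is to be let in flush lies on the turret stop under the depth rod. Push the depth rod (red head) down until its foot just touches the plate, feeling for it so that the plate is never pressed with more than about 12 N, then leave the rod resting there and press the orange cam lever all the way down to lock it. The plate must stay where it lies and the spanner, the caliper and the screw tray must not be disturbed.

Things in the scene. Friction and masses are not known exactly. Their poses are not given: they have to be found in the camera images.
- router: Router fixed to the bench on a 12 mm thick panel (235 x 215 mm): blue motor 65 mm across, top 200 mm high; aluminium base 150 mm across; black ball handles (38 mm) 106 mm left and right of the axis, 98 mm high. Origin on the bench under the cutter axis, z up; its -x points to its front, where the depth rod (58 mm from the axis) and beyond it the cam lever stand.
- depth_rod: Depth stop: upright 10 mm steel rod, red knurled head on top (22 mm across, 14 mm high), thinner brass foot below. Origin at the centre of the head's flat top, z up. The foot's fine screw stands out by an unknown amount, so it ends 124 to 137 mm below the origin. Slides only up and down (56 mm travel, top at most 218 mm high). Unlocked, 4 N of drag holds it; a 3 N push lowers it. Locked, it holds over 15 N.
- lock_lever (a joint): Orange cam lever that clamps the rod: 0 rad = open, standing 45 degrees up, away from the rod; 0.785 = level; 0.83 = end stop, fully locked. Stays where it is left and does not spring back. Its pivot pin lies along the router's y axis, 80 mm in front of the router's axis, 102 mm above the bench. Pressing the tip down takes about 3 to 6 N all the way to the end stop.
- lever_tip (a point): Centre of the 18 mm round end of the orange cam lever, 68 mm from the pivot (lever 12 mm wide, 8 mm thick). Open, it is 48 mm in front of the pivot and 48 mm above it; locked, 68 mm in front and 3 mm below it.
- cover_plate: Loose green painted aluminium cover plate, 28 mm (its x) by 56 mm (its y) by 8 mm thick, 45 g, lying flat on the round turret stop (30 mm across, its height differs from time to time) under the rod. Origin at the centre of its underside; z up.
- spanner: Bystander: loose steel spanner 150 mm long lying on the bench. Origin at the centre of its underside.
- caliper: Bystander: loose digital caliper 200 mm long lying on the bench. Origin near its display, on the underside.
- screw_tray: Bystander: loose blue plastic tray 90 x 120 x 32 mm on the bench. Origin at the centre of its underside.
Things that resemble listed ones, but are neither listed nor needed, are in the scene too. Of the things that look like the cover_plate, the middle-sized one is meant.

How it is judged:
By the outcome, as a careful person would: the job done as asked, in the order asked, and still so for the second after the job is handed in, with the robot touching nothing.
It also fails if it takes over 58 s, if anything falls off the work surface, if the arm or the gripper's body presses on something with over 40 N, if the wrist force passes 120 N, or if a joint passes its speed limit or range.

ROBOT

A 7-joint arm with a two-finger parallel gripper is mounted at the origin on the work surface. World frame = base frame: x ahead of the robot, y to its left, z up, the work surface at z = 0. Lengths are in m, angles in rad, forces in N, time in s.
With the tool pointing down it reaches from about 0.4 to 0.875 m from the base axis. Payload 19.3 kg.
Tool frame: the origin (TCP) lies midway between the tips of the shut fingers; the grasp point (between the pads) lies 19 mm behind it (tcp_to_grasp is the z of the grasp point in the tool frame, in m); z points along the fingers, y is the line along which they close (so a half turn about z gives the same grasp; the last joint's range is limited). The gripper opens to 85 mm and grips with 20 to 120 N. Pads are 22 mm wide; open, the fingers measure 114 mm over their backs; the gripper's body (76 mm by 85 mm) begins 54 mm behind the grasp point. The pads swing forward as they close: fully open they stand 13 mm farther back than shut.
Start: joints at [-0.07, 0.521, -0.036, 1.599, 0.021, 1.021, -0.113], TCP at [0.625, -0, 0.205] pointing down, gripper open.
Joint ranges: [-2.91, 2.91], [-0.3, 2.13], [-1.5, 1.42], [0.17, 2.43], [-1.26, 4.41], [0.16, 1.93], [-2.52, 2.52]. Speed limits (rad/s): [1.89, 1.89, 2.39, 2.39, 3.01, 3.01, 3.01].

INTERFACE

Orientations are given as [roll, pitch, yaw] about the fixed x, y, z axes, in that order (R = Rz(yaw) Ry(pitch) Rx(roll)).
In Python, from workcell import * gives the robot as it stands.
- The arm moves only by the tool send_rows, never from a script. Its argument "increments" is a list of rows, each a list of 3 entries, a list of its own where there are three numbers: the shift along the tool's x, y, z in mm, then the turn, a rotation vector about the tool's x, y, z in degrees, then the gripper's target within -1 to 1 (fully open at 1, half-way at 0, shut at -1). In form: [[[x, y, z], [wx, wy, wz], grip], ...]. A call has 1 to 10 rows; each row is the pose to reach, as a shift and turn from the pose commanded when the call began, along the tool's axes at that moment; what a row does not reach only later rows make up. A row lasts 1/10 s, in which the tool goes at most 50 mm and 8.59 degrees, less where a joint would pass 70% of its speed; a pose out of reach is approached as far as the arm can. A call with a gripper value outside its range is refused whole. The fingers move at their own pace and stop on an object; "newtons" is the grip in N (left out, the last holds). Time passes only in rows, so rows that repeat a pose let the fingers close. It gives the time, the measured TCP pose, the force, the opening and the grip force at its end, in the units of the state.
- observe(): the state, without advancing time (a new reading comes with each control period).
- grab_frame(name): name is "scene" or "side" or "wrist"; returns the picture (480x640x3 uint8, blue, green, red); there is no depth.
- camera_params(name): a dict with "fovy" (degrees; the focal length in pixels is half the picture's height over the tangent of half this angle, whatever the lens; pixels are square), "cx", "cy" (the principal point, pixels), "extrinsics" (4x4, takes a point from world to camera coordinates). Camera axes: x right, y down, z forward; pixel columns grow to the right and rows downward; lengths in m; the calibration is good to about 2 mm. The wrist camera is an equidistant fisheye: a pixel r from the principal point sees the ray r / f radians off the axis. A picture is of the moment at which its call begins: read the wrist's pose just before it. camera_params takes no time and is no camera call; for the wrist camera it gives the pose at the moment of the call.
- job_done(): hands the job in; it is judged then, once.
The state is a dict: "clock": time; "qpos": joint angles; "qd": joint speeds; "joint_efforts": joint torques, N m; "position": TCP position; "tool_rot": TCP orientation; "force": force on the tool from outside, world axes, zero at the start; "moment": the same for the moment, N m; "grip_width": finger opening in m; "finger_force": force on a finger pad.
Only numpy, scipy, OpenCV 4.12 (cv2) and the standard library are available. Lean on these libraries where they do the work, as an engineer would, in place of code of your own. Each camera call takes 0.05 s, during which the arm holds its last target. There are 200 camera calls.

## Working session

There is one attempt and no reset: what is moved stays moved. The work goes in short steps, Python scripts to look and compute and a tool call to move; the robot and the scene stay as the last step left them, time stands still between calls to the robot, and variables do not carry over. Pictures are saved under pics/ and viewed, at most 10 in all, crops included, and the job is handed in when it is done.

Besides the shell and the picture viewer there is one more tool, called as name(argument=value, ...) on one line, values as JSON. send_rows: Moves the arm, as the interface text tells. Its arguments: {"type":"object","properties":{"increments":{"type":"array"},"newtons":{"type":"number"}},"required":["increments"]}

```bash
mkdir -p pics; ls; cat > h.py <<'E'
from workcell import *
import numpy as np, cv2
E
python3 - <<'E'
from h import *
for n in("scene","side"):
    im=grab_frame(n); cv2.imwrite(f"pics/{n}0.png",im)
    p=camera_params(n); print(n,p["fovy"],p["cx"],p["cy"],np.round(p["extrinsics"],4).tolist())
s=observe();print({k:np.round(v,4).tolist() for k,v in s.items()})
E
```

```text
pics
scene 52.67795442314049 324.4194425330883 236.07148943290122 [[0.4463, 0.8948, -0.0109, -0.275], [0.636, -0.3257, -0.6996, -0.2291], [-0.6296, 0.3053, -0.7145, 1.486], [0.0, 0.0, 0.0, 1.0]]
side 48.232250468383384 320.8487886441068 238.56450362045896 [[-0.9862, -0.1655, 0.0002, 0.5406], [-0.1041, 0.6195, -0.7781, 0.159], [0.1286, -0.7674, -0.6282, 0.9399], [0.0, 0.0, 0.0, 1.0]]
{'clock': 0.1, 'qpos': [-0.0702, 0.522, -0.0363, 1.5999, 0.0212, 1.0211, -0.1128], 'qd': [-0.0011, -0.0012, -0.0019, -0.0004, -0.0003, -0.0007, -0.0017], 'joint_efforts': [0.006, -92.8489, 1.9852, -37.0531, 0.0182, 0.0053, -0.0], 'position': [0.6247, -0.0001, 0.205], 'tool_rot': [-3.1406, 0.0001, 1.5707], 'force': [0.3656, -0.4888, 0.319], 'moment': [-0.0329, 0.0097, -0.0242], 'finger_force': 0.0, 'grip_width': 0.0852}
```

View pics/scene0.png

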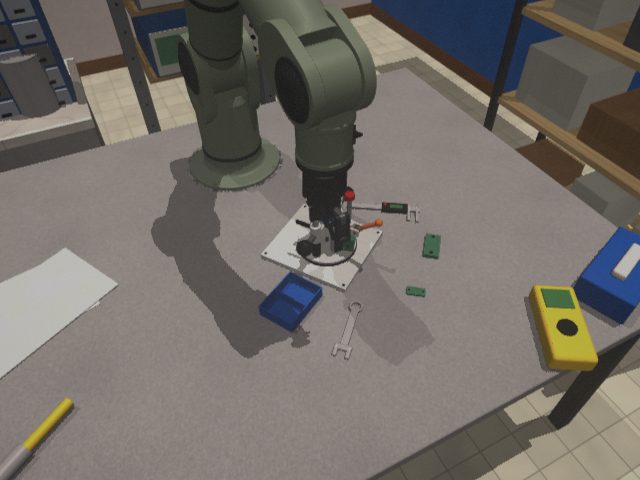

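View pics/side0.png

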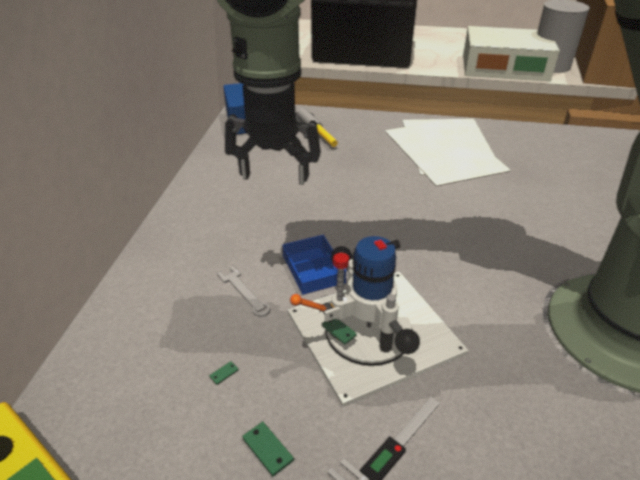

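The scene view shows the red head at about (349,195) and the orange lever tip at about (379,223). In the side view the head is at (341,260), the lever tip at (296,300), the plate on the turret at (340,330) and the motor top at (376,246). I'll triangulate from these.

```bash
cat >> h.py <<'E'
def K(p):
    f=240/np.tan(np.radians(p["fovy"])/2); return np.array([[f,0,p["cx"]],[0,f,p["cy"]],[0,0,1.]])
def tri(pa,a,pb,b):
    P=[K(p)@np.array(p["extrinsics"])[:3] for p in(pa,pb)]
    X=cv2.triangulatePoints(P[0],P[1],np.array(a,float),np.array(b,float))[:,0]; X=X[:3]/X[3]
    e=[np.round((q:=P_@np.r_[X,1])[:2]/q[2]-o,1).tolist() for P_,o in zip(P,(a,b))]
    return X,e
def onplane(p,uv,z):
    E=np.array(p["extrinsics"]);R,t=E[:3,:3],E[:3,3];c=-R.T@t
    d=R.T@np.linalg.solve(K(p),np.r_[uv,1.]); return c+d*(z-c[2])/d[2]
def blobs(im,lo,hi,amin=15):
    h=cv2.cvtColor(im,cv2.COLOR_BGR2HSV); m=cv2.inRange(h,np.array(lo),np.array(hi))
    n,_,st,ce=cv2.connectedComponentsWithStats(m)
    return m,[(np.round(ce[i],1).tolist(),st[i].tolist()) for i in range(1,n) if st[i,4]>=amin]
RED=((0,170,70),(5,255,255)); ORG=((6,170,90),(16,255,255)); GRN=((55,60,25),(90,255,160)); BLU=((100,120,40),(125,255,255))
E
python3 - <<'E'
from h import *
for n in("scene","side"):
    im=cv2.imread(f"pics/{n}0.png")
    for c,k in(("RED",RED),("ORG",ORG),("GRN",GRN),("BLU",BLU)):
        print(n,c,[b for b in blobs(im,*k)[1] if 170<b[0][0]<460 and b[0][1]>180])
A,B=camera_params("scene"),camera_params("side")
print(tri(A,(349,195),B,(341,260)),tri(A,(379,223),B,(296,300)))
big=[cv2.resize(cv2.imread("pics/side0.png")[225:405,270:470],None,fx=4,fy=3.33,interpolation=2)]
cv2.imwrite("pics/crop.png",cv2.resize(cv2.imread("pics/side0.png")[225:375,270:470],None,fx=4,fy=4,interpolation=2))
E
```

```text
scene RED [([349.2, 194.2], [345, 191, 9, 7, 50])]
scene ORG [([378.5, 221.8], [376, 220, 6, 5, 24]), ([367.4, 225.0], [359, 223, 16, 5, 27])]
scene GRN [([395.4, 205.8], [390, 204, 13, 4, 43]), ([431.6, 245.0], [424, 234, 16, 23, 295]), ([352.6, 238.0], [351, 236, 5, 5, 20]), ([415.5, 290.9], [407, 287, 18, 9, 125])]
scene BLU [([290.0, 301.6], [259, 272, 63, 54, 1359])]
side RED [([380.0, 244.4], [376, 242, 9, 6, 37]), ([340.7, 259.4], [333, 253, 16, 15, 181]), ([397.4, 447.6], [395, 445, 6, 6, 30])]
side ORG [([305.0, 302.0], [291, 295, 35, 15, 177])]
side GRN [([340.4, 331.1], [325, 321, 30, 22, 352]), ([223.4, 372.3], [210, 362, 28, 21, 270]), ([267.6, 448.2], [243, 422, 50, 53, 1270]), ([381.0, 460.2], [370, 449, 23, 24, 276])]
side BLU [([311.1, 263.4], [284, 236, 54, 58, 2120]), ([374.2, 257.2], [355, 237, 40, 40, 1044]), ([370.3, 288.6], [354, 277, 36, 22, 414])]
(array([0.49699427, 0.12316931, 0.19598535]), [[0.3, 0.2], [0.4, -0.3]]) (array([0.55804239, 0.16620899, 0.1447838 ]), [[-0.3, -0.2], [-0.3, 0.2]])
```

View pics/crop.png

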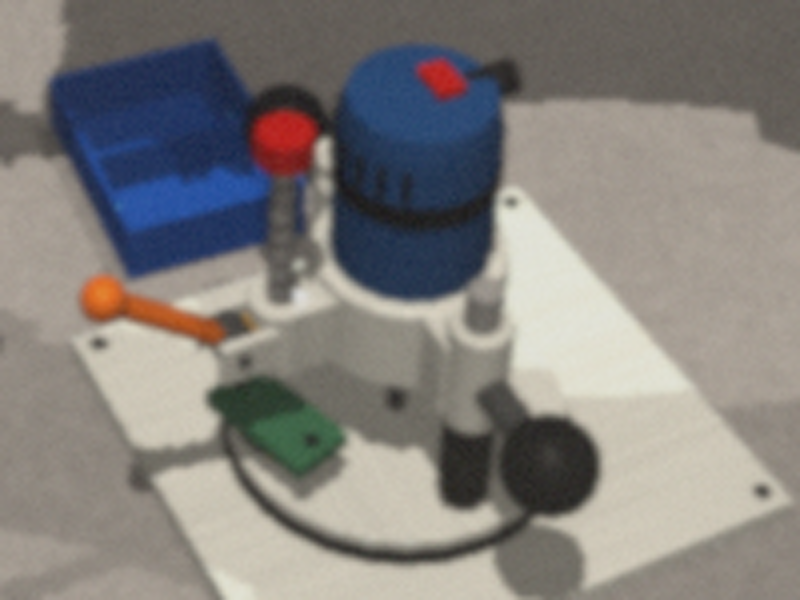

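The crop shows the orange lever up at the front, the rod behind it and the plate on the turret under the bracket. The rod-to-tip distance of 75 mm against an expected 70 mm is consistent, and the front direction is about 35° from x. I'll check the wrist camera and the motor centre.

```bash
python3 - <<'E'
from h import *
p=camera_params("wrist"); im=grab_frame("wrist"); cv2.imwrite("pics/w0.png",im)
E=np.array(p["extrinsics"]);R,t=E[:3,:3],E[:3,3]
print(p["fovy"],p["cx"],p["cy"],"campos",-R.T@t,"\n",R.round(3))
B=camera_params("side"); print("motor top",onplane(B,(376,247.5),.2),"plate ctr",[onplane(B,(340,330),z).round(4) for z in(.04,.05,.06)])
print("head",tri(camera_params("scene"),(349.2,194.2),B,(340.7,259.4)))
E
```

```text
65.70646984690485 309.5981454411705 238.44142065547138 campos [0.6249738  0.08184211 0.37389508] 
 [[ 1.    -0.001 -0.   ]
 [-0.001 -0.947  0.321]
 [-0.    -0.321 -0.947]]
motor top [0.44917062 0.09162956 0.2       ] plate ctr [array([0.4958, 0.1208, 0.04  ]), array([0.4948, 0.1296, 0.05  ]), array([0.4938, 0.1384, 0.06  ])]
head (array([0.49716854, 0.12381902, 0.19790321]), [[0.4, 0.3], [0.5, -0.4]])
```

View pics/w0.png

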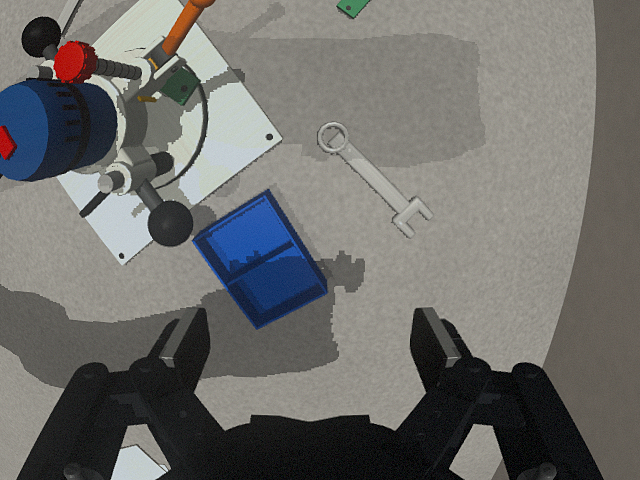

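The wrist view shows the red head at (75,62), the plate at (180,88) and the router at upper left. I'll get the plate height and head position by triangulating between the wrist and side views.

```bash
cat >> h.py <<'E'
def ray(p,uv,fish=False):
    E=np.array(p["extrinsics"]);R,t=E[:3,:3],E[:3,3];f=K(p)[0,0]
    d=np.array([uv[0]-p["cx"],uv[1]-p["cy"]]); r=np.hypot(*d)
    v=np.r_[d/r*np.sin(r/f),np.cos(r/f)] if fish else np.r_[d/f,1]
    v=R.T@v; return -R.T@t,v/np.linalg.norm(v)
def meet(a,b):
    M=[np.eye(3)-np.outer(d,d) for _,d in(a,b)]
    X=np.linalg.solve(M[0]+M[1],M[0]@a[0]+M[1]@b[0]); return X.round(4),[round(1e3*np.linalg.norm(m@(X-c)),1) for m,(c,_) in zip(M,(a,b))]
E
python3 - <<'E'
from h import *
w=cv2.imread("pics/w0.png");s=cv2.imread("pics/side0.png")
W,S=camera_params("wrist"),camera_params("side")
print([b for b in blobs(w,*RED)[1]],[b for b in blobs(w,*GRN)[1]])
c=blobs(w,*RED)[1]
h=[b for b in c if 40<b[0][0]<110][0][0]
print("head",meet(ray(W,h,1),ray(S,(340.7,259.4))))
a=cv2.resize(w[50:120,140:220],None,fx=5,fy=5,interpolation=2);b=cv2.resize(s[310:350,315:365],None,fx=8,fy=8,interpolation=2)
b=cv2.copyMakeBorder(b,0,30,0,0,0);cv2.imwrite("pics/c2.png",np.hstack([a,b]))
E
```

```text
[([69.7, 60.6], [53, 41, 39, 42, 962]), ([90.0, 47.3], [86, 45, 9, 5, 15]), ([5.2, 142.4], [0, 126, 17, 33, 216])] [([352.1, 6.0], [337, 0, 33, 18, 328]), ([178.8, 85.5], [160, 68, 39, 37, 601])]
head (array([0.4973, 0.1231, 0.1971]), [np.float64(0.8), np.float64(0.8)])
```

View pics/c2.png

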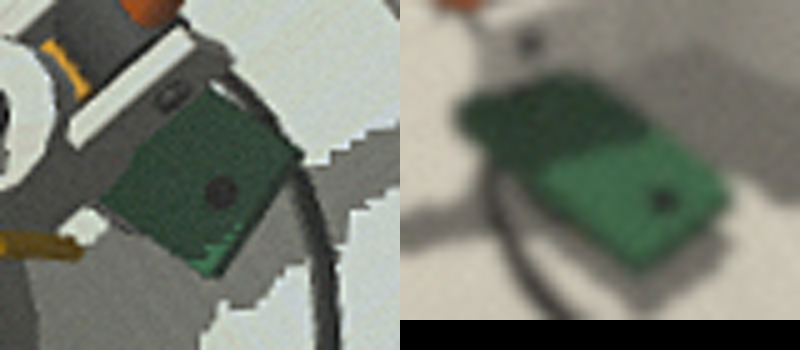

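The crop shows the same front corner of the plate in the wrist view at about (200,81) and in the side view at about (322.5,323.5). The side view also shows the near end corners at (345,343) and (356,334).

```bash
python3 - <<'E'
from h import *
W,S=camera_params("wrist"),camera_params("side")
for a in((200,81),(198.5,80.5)):
  for b in((322.5,323.5),(323,322.5)): print(a,b,meet(ray(W,a,1),ray(S,b)))
for z in(.05,.055,.06,.065): 
  q=[onplane(S,u,z) for u in((322.5,323.5),(345,343),(356,334))]; print(z,[x.round(4) for x in q],np.linalg.norm(q[0]-q[1]),np.linalg.norm(q[1]-q[2]))
E
```

```text
(200, 81) (322.5, 323.5) (array([0.5268, 0.1175, 0.0459]), [np.float64(1.2), np.float64(1.2)])
(200, 81) (323, 322.5) (array([0.5267, 0.1171, 0.0476]), [np.float64(1.9), np.float64(1.9)])
(198.5, 80.5) (322.5, 323.5) (array([0.5262, 0.1181, 0.047 ]), [np.float64(0.7), np.float64(0.7)])
(198.5, 80.5) (323, 322.5) (array([0.5261, 0.1177, 0.0486]), [np.float64(1.4), np.float64(1.4)])
0.05 [array([0.5252, 0.1204, 0.05  ]), array([0.4832, 0.1551, 0.05  ]), array([0.4681, 0.1337, 0.05  ])] 0.05448357635542917 0.02621514210127995
0.055 [array([0.5244, 0.1249, 0.055 ]), array([0.4828, 0.1593, 0.055 ]), array([0.4678, 0.1381, 0.055 ])] 0.05407328394078201 0.026017727124647654
0.06 [array([0.5237, 0.1293, 0.06  ]), array([0.4824, 0.1635, 0.06  ]), array([0.4675, 0.1424, 0.06  ])] 0.05366299152613499 0.025820312148015417
0.065 [array([0.523 , 0.1338, 0.065 ]), array([0.482 , 0.1677, 0.065 ]), array([0.4672, 0.1468, 0.065 ])] 0.05325269911148783 0.025622897171383028
```

Plate top is at about z 0.047, and the visible size of 55×26 mm matches. The head top is at about 0.202, so contact should come with the head top between about 0.171 and 0.184. Next I shut the gripper and move above the head, yawed so the tool x axis points to the router's front.

send_rows(increments=[[[0,0,-25],[0,0,0],-1],[[0,0,-40],[0,0,0],-1],[[20,-20,-40],[0,0,8],-1],[[45,-45,-40],[0,0,16],-1],[[70,-70,-40],[0,0,24],-1],[[95,-95,-40],[0,0,32],-1],[[115,-115,-40],[0,0,40],-1],[[123,-127,-40],[0,0,48],-1],[[123,-127,-35],[0,0,55],-1],[[123,-127,-30],[0,0,55],-1]], newtons=20)

```text
clock: 1.15
position: [0.4978, 0.1234, 0.2354]
tool_rot: [3.141, -0.0, 0.609]
force: [-0.2, -0.3, -0.3]
grip_width: 0.0
finger_force: 0.0
```

```bash
python3 - <<'E'
from h import *
s=observe();print({k:np.round(s[k],4).tolist() for k in("clock","position","tool_rot","force","grip_width")})
W=camera_params("wrist");w=grab_frame("wrist");S=camera_params("side");m=grab_frame("side")
r=[b for b in blobs(w,*RED,80)[1]];q=[b for b in blobs(m,*RED)[1] if 300<b[0][0]<420];print(r,q)
cv2.imwrite("pics/w1.png",w)
E
```

```text
{'clock': 1.15, 'position': [0.4978, 0.1234, 0.2354], 'tool_rot': [3.1415, -0.0002, 0.6094], 'force': [-0.1831, -0.2948, -0.3024], 'grip_width': 0.0}
[([311.1, 259.9], [292, 242, 40, 37, 1005])] [([379.9, 244.1], [376, 241, 9, 7, 37]), ([340.7, 259.4], [333, 253, 16, 15, 180]), ([397.4, 447.8], [395, 445, 6, 6, 30])]
```

View pics/w1.png

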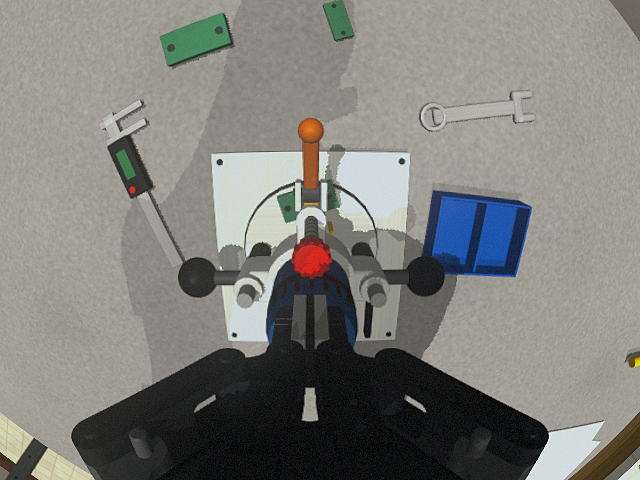

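The wrist view shows the head at (311,260), the lever tip at (311,130) and everything in line with the tool x axis. The plate is under the bracket. I'll refine the positions from here.

```bash
python3 - <<'E'
from h import *
W,S=camera_params("wrist"),camera_params("side")
for a in((311.1,259.9),(311.1,262)): print("head",meet(ray(W,a,1),ray(S,(340.7,259.4))))
t=meet(ray(W,(310.7,130),1),ray(S,(296.2,300)));print("tip",t)
c,d=ray(W,(311.1,261),1)
for z in(.2,.203): print(c+d*(z-c[2])/d[2])
E
```

```text
head (array([0.4977, 0.1207, 0.1949]), [np.float64(0.7), np.float64(0.7)])
head (array([0.4972, 0.1203, 0.195 ]), [np.float64(1.3), np.float64(1.3)])
tip (array([0.5582, 0.1638, 0.1427]), [np.float64(0.4), np.float64(0.4)])
[0.49810355 0.12116923 0.2       ]
[0.49909542 0.12188667 0.203     ]
```

send_rows(increments=[[[0,0,10],[0,0,0],-1],[[0,0,18],[0,0,0],-1],[[0,0,22],[0,0,0],-1],[[0,0,24],[0,0,0],-1],[[0,0,26],[0,0,0],-1],[[0,0,28],[0,0,0],-1],[[0,0,30],[0,0,0],-1]])

```text
clock: 1.95
position: [0.4981, 0.123, 0.2055]
tool_rot: [3.142, -0.0, 0.611]
force: [0.5, -1.0, -0.9]
grip_width: -0.0001
finger_force: 0.0
```

send_rows(increments=[[[0,0,1],[0,0,0],-1],[[0,0,2],[0,0,0],-1],[[0,0,3],[0,0,0],-1],[[0,0,4],[0,0,0],-1],[[0,0,4],[0,0,0],-1]])

```text
clock: 2.45
position: [0.4979, 0.123, 0.2014]
tool_rot: [-3.142, 0.0, 0.611]
force: [1.0, -0.3, 0.6]
grip_width: -0.0001
finger_force: 0.0
```

send_rows(increments=[[[0,0,1],[0,0,0],-1],[[0,0,2],[0,0,0],-1],[[0,0,3],[0,0,0],-1],[[0,0,4],[0,0,0],-1],[[0,0,4],[0,0,0],-1]])

```text
clock: 2.95
position: [0.4979, 0.123, 0.1973]
tool_rot: [-3.142, 0.0, 0.611]
force: [-0.8, -0.4, 0.8]
grip_width: -0.0
finger_force: 0.0
```

```bash
python3 - <<'E'
from h import *
print(observe()["position"],observe()["force"])
m=grab_frame("side");print([b for b in blobs(m,*RED)[1] if 300<b[0][0]<360],observe()["force"])
E
```

```text
[0.49791021 0.12295734 0.19734031] [-0.76339313 -0.37977149  0.79998114]
[([340.6, 259.7], [333, 253, 16, 15, 150])] [-0.27872394  0.91116701 -0.31286472]
```

send_rows(increments=[[[0,0,1],[0,0,0],-1],[[0,0,2],[0,0,0],-1],[[0,0,3],[0,0,0],-1]])

```text
clock: 3.3
position: [0.498, 0.123, 0.1944]
tool_rot: [3.142, -0.0, 0.611]
force: [-0.3, -0.5, 0.5]
grip_width: 0.0001
finger_force: 0.0
```

send_rows(increments=[[[0,0,1],[0,0,0],-1],[[0,0,2],[0,0,0],-1],[[0,0,3],[0,0,0],-1]])

```text
clock: 3.6
position: [0.498, 0.123, 0.1914]
tool_rot: [-3.142, 0.0, 0.611]
force: [-0.6, 0.2, 0.0]
grip_width: -0.0001
finger_force: 0.0
```

```bash
python3 - <<'E'
from h import *
print(observe()["position"],observe()["force"])
m=grab_frame("side");print([b for b in blobs(m,*RED)[1] if 300<b[0][0]<360],observe()["force"])
S=camera_params("side");P=K(S)@S["extrinsics"][:3]
for z in(.19,.2,.21): q=P@[.4977,.1215,z,1];print(z,q[:2]/q[2])
E
```

```text
[0.49800771 0.12297783 0.19140398] [-0.61657513  0.18145492  0.0311258 ]
[([340.5, 260.2], [333, 254, 16, 14, 146])] [-0.81021157 -0.2044967  -0.36347072]
0.19 [340.94764537 262.00243419]
0.2 [341.11014194 256.87600883]
0.21 [341.27526005 251.66687945]
```

```bash
python3 - <<'E'
from h import *
m=grab_frame("side");cv2.imwrite("pics/s2.png",cv2.resize(m[200:300,280:420],None,fx=5,fy=5,interpolation=2))
E
```

```text
(no output)
```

View pics/s2.png

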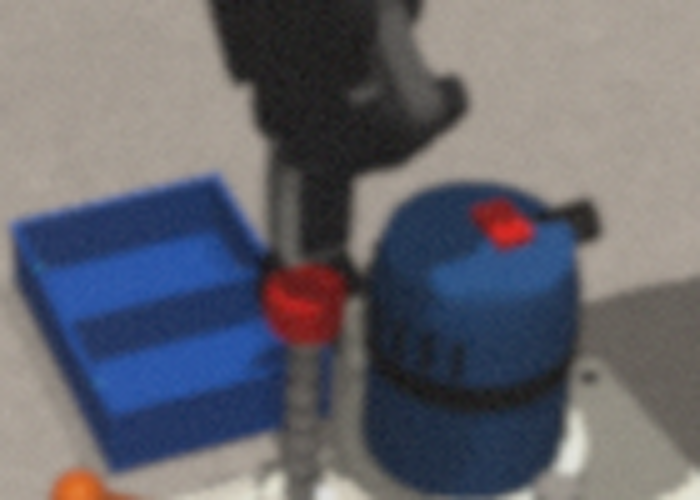

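```bash
python3 - <<'E'
from h import *
W=camera_params("wrist");w=grab_frame("wrist");S=camera_params("side");s=grab_frame("side")
print([b for b in blobs(w,*RED,60)[1]],[b for b in blobs(w,*ORG,60)[1]])
E=W["extrinsics"];X=np.r_[observe()["position"],1];v=(E@X)[:3];th=np.arccos(v[2]/np.linalg.norm(v));u=v[:2]/np.hypot(*v[:2])*th*K(W)[0,0]
print("tcp in wrist",u+[W["cx"],W["cy"]]); P=K(S)@S["extrinsics"][:3];q=P@X;print("tcp in side",q[:2]/q[2])
a=cv2.resize(w[150:350,230:390],None,fx=2.5,fy=2.5);b=cv2.resize(s[225:325,290:370],None,fx=5,fy=5,interpolation=2)
cv2.imwrite("pics/c3.png",np.hstack([a,b]))
E
```

```text
[([311.0, 286.5], [287, 271, 48, 35, 811]), ([309.4, 398.7], [304, 389, 12, 19, 177])] [([309.8, 131.9], [295, 118, 30, 29, 670]), ([309.9, 172.2], [301, 146, 19, 55, 863])]
tcp in wrist [308.41193191 285.79001689]
tcp in side [340.61603141 261.87083337]
```

View pics/c3.png

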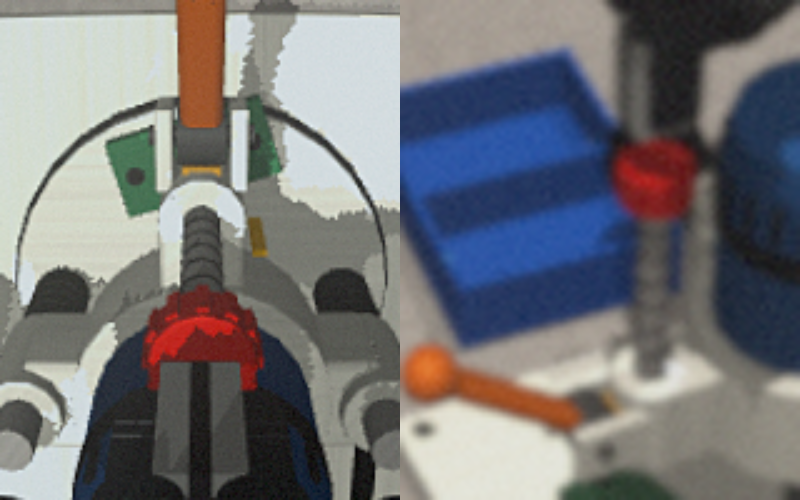

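The fingers are above and behind the front half of the head, and their physical tips sit higher than the nominal TCP, so the head has not been touched yet. I'll keep going down and watch the force.

send_rows(increments=[[[0,0,1],[0,0,0],-1],[[0,0,2],[0,0,0],-1],[[0,0,3],[0,0,0],-1],[[0,0,4],[0,0,0],-1]])

```text
clock: 4.2
position: [0.498, 0.123, 0.1874]
tool_rot: [-3.142, 0.0, 0.611]
force: [-0.6, -0.3, -0.1]
grip_width: -0.0003
finger_force: 0.0
```

send_rows(increments=[[[0,0,1],[0,0,0],-1],[[0,0,2],[0,0,0],-1],[[0,0,3],[0,0,0],-1]])

```text
clock: 4.5
position: [0.498, 0.123, 0.1844]
tool_rot: [-3.142, 0.0, 0.611]
force: [-0.5, -0.1, 0.8]
grip_width: -0.0003
finger_force: 0.0
```

send_rows(increments=[[[0,0,1],[0,0,0],-1],[[0,0,2],[0,0,0],-1],[[0,0,3],[0,0,0],-1]])

```text
clock: 4.8
position: [0.498, 0.123, 0.1814]
tool_rot: [-3.142, 0.0, 0.611]
force: [0.2, -0.4, -0.1]
grip_width: -0.0003
finger_force: 0.0
```

```bash
python3 - <<'E'
from h import *
print(observe()["position"],observe()["force"])
m=grab_frame("side");print([b for b in blobs(m,*RED)[1] if 300<b[0][0]<360],observe()["force"])
w=grab_frame("wrist");print([b for b in blobs(w,*RED,60)[1]],observe()["force"])
E
```

```text
[0.49799422 0.12298612 0.18141721] [ 0.18542785 -0.43585717 -0.11174365]
[([340.7, 262.0], [333, 257, 15, 11, 91])] [ 0.30494154 -0.13134979 -0.15268958]
[([311.8, 291.2], [286, 277, 50, 29, 501]), ([309.6, 410.7], [302, 401, 16, 19, 223])] [0.67834197 0.89845637 0.12521851]
```

send_rows(increments=[[[0,0,1],[0,0,0],-1],[[0,0,2],[0,0,0],-1]])

```text
clock: 5.1
position: [0.498, 0.123, 0.1795]
tool_rot: [3.142, -0.0, 0.611]
force: [0.1, -0.5, 0.9]
grip_width: -0.0004
finger_force: 0.0
```

send_rows(increments=[[[0,0,1],[0,0,0],-1],[[0,0,2],[0,0,0],-1]])

```text
clock: 5.3
position: [0.498, 0.123, 0.1774]
tool_rot: [-3.142, -0.0, 0.611]
force: [0.1, 0.1, 0.8]
grip_width: 0.0001
finger_force: 0.0
```

```bash
python3 - <<'E'
from h import *
print(observe()["position"],observe()["force"])
m=grab_frame("side");print([b for b in blobs(m,*RED)[1] if 300<b[0][0]<360],observe()["force"])
w=grab_frame("wrist");print([b for b in blobs(w,*RED,60)[1]],observe()["force"])
a=cv2.resize(w[150:350,230:390],None,fx=2.5,fy=2.5);b=cv2.resize(m[225:325,290:370],None,fx=5,fy=5,interpolation=2)
cv2.imwrite("pics/c4.png",np.hstack([a,b]))
E
```

```text
[0.49800946 0.12300177 0.17740647] [0.08811682 0.08762328 0.84610972]
[([341.0, 262.7], [333, 258, 15, 10, 73])] [-1.00734008  0.09820052 -0.56313533]
[([311.3, 293.3], [286, 281, 50, 25, 356]), ([309.6, 413.7], [302, 406, 16, 15, 183])] [0.61432523 0.33953663 0.23449411]
```

View pics/c4.png

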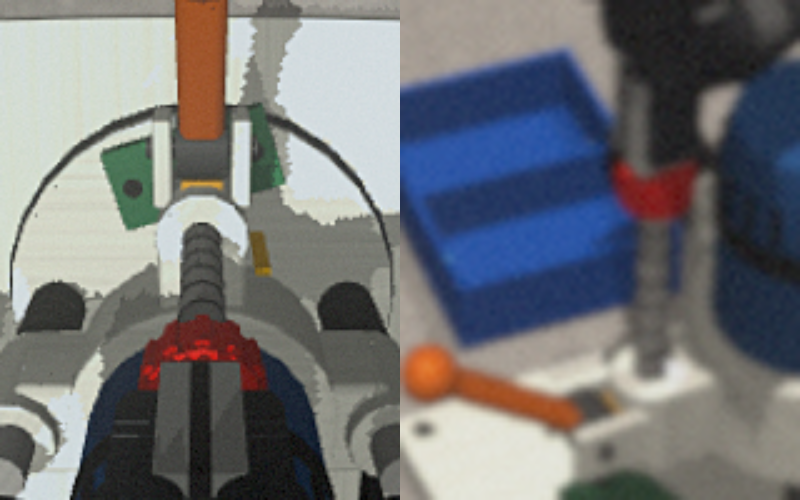

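The fingertips are now within a few mm of the head top: the finger's bottom edge is at side row 258 and the front rim is at about 263. I'll continue in small steps.

send_rows(increments=[[[0,0,1],[0,0,0],-1],[[0,0,2],[0,0,0],-1]])

```text
clock: 5.6
position: [0.498, 0.123, 0.1755]
tool_rot: [3.142, -0.0, 0.611]
force: [-0.9, -0.5, 2.5]
grip_width: -0.0
finger_force: 1.4
```

send_rows(increments=[[[0,0,1],[0,0,0],-1],[[0,0,2],[0,0,0],-1]])

```text
clock: 5.8
position: [0.498, 0.123, 0.1735]
tool_rot: [-3.142, -0.0, 0.611]
force: [-1.1, -0.7, 3.7]
grip_width: 0.0003
finger_force: 1.5
```

send_rows(increments=[[[0,0,1],[0,0,0],-1],[[0,0,2],[0,0,0],-1]])

```text
clock: 6.0
position: [0.498, 0.123, 0.1714]
tool_rot: [3.142, -0.0, 0.611]
force: [-0.6, 0.1, 3.4]
grip_width: -0.0002
finger_force: 1.5
```

```bash
cat > look.py <<'E'
from h import *
s=observe();print(s["clock"],s["position"].round(4) if hasattr(s["position"],"round") else s["position"],np.round(s["force"],2))
m=grab_frame("side");print([b for b in blobs(m,*RED)[1] if 300<b[0][0]<360],np.round(observe()["force"],2))
w=grab_frame("wrist");print([b for b in blobs(w,*RED,60)[1]],np.round(observe()["force"],2))
E
python3 look.py
```

```text
6.0 [0.498  0.123  0.1714] [-0.55  0.06  3.43]
[([340.9, 266.0], [334, 262, 13, 8, 54])] [-0.24 -0.4   0.77]
[([310.9, 290.1], [294, 281, 34, 14, 163]), ([330.6, 299.8], [327, 289, 9, 17, 72]), ([309.6, 417.2], [302, 414, 16, 8, 93])] [ 0.51  0.06 -0.45]
```

Contact was felt at TCP z≈0.1765. The rod now moves under about 3.4 N, with finger_force 1.5 as a clean signal. Since the plate's centre is visible in the side camera, I can watch the foot coming down onto it there.

```bash
cat > foot.py <<'E'
from h import *
S=camera_params("side");m=np.mean([grab_frame("side").astype(float) for _ in range(3)],0)
s0=cv2.imread("pics/side0.png").astype(float)
print(np.round(observe()["force"],1))
d=m-s0
for v in range(312,336): print(v,"G-R",(m[v,332:351,1]-m[v,332:351,2]).astype(int).tolist(),"d",d[v,334:349].mean(1).astype(int).tolist())
E
python3 foot.py; python3 - <<'E'
from h import *
S=camera_params("side");P=K(S)@S["extrinsics"][:3]
for z in(.045,.049,.055,.06,.065,.07,.08): q=P@[.4977,.1222,z,1];print(z,(q[:2]/q[2]).round(1))
E
```

```text
[-0.3 -0.8  0.7]
312 G-R [-3, -3, -5, -3, -3, -4, -4, -4, -3, -3, -4, -4, -3, -4, -4, -3, -3, -2, -5] d [1, 3, 2, 7, 5, 4, 4, 5, 2, 2, 3, 0, 4, 2, 0]
313 G-R [-4, -2, -3, -4, -4, -4, -4, -4, -3, -4, -3, -4, -3, -3, -3, -3, -4, -4, -3] d [0, 3, 3, 2, 3, 2, 1, 0, 3, 3, 2, 5, 3, 1, 3]
314 G-R [-2, -3, -4, -4, -3, -3, -5, -4, -3, -2, -3, -3, -3, -1, -3, -4, -4, -5, -3] d [1, 0, 4, 0, 2, 4, 4, 1, 6, 2, 0, 3, 1, 2, 3]
315 G-R [-3, -3, -4, -3, -3, -4, -3, -5, -3, -4, -3, -4, -3, -4, -3, -4, -3, -4, -3] d [3, 3, 1, 2, 3, 2, 3, 3, 6, 4, 4, 5, 1, 4, 2]
316 G-R [-1, -3, -4, -3, -4, -4, -4, -4, -4, -3, -3, -4, -4, -3, -5, -3, -4, -2, -4] d [-2, 0, 1, 4, 6, 3, 2, 3, 0, 0, 3, 3, 1, 6, 1]
317 G-R [-3, -3, -3, -3, -3, -3, -4, -3, -3, -3, -4, -2, -3, -3, -4, -4, -4, -3, -4] d [2, 1, 2, 3, 3, 4, 4, 3, 1, 1, 3, 2, 2, 2, 2]
318 G-R [-2, 0, 2, 1, 0, -2, -1, -2, -3, -4, -4, -4, -3, -4, -3, -4, -3, -3, -2] d [1, 1, 5, 3, 7, 1, 2, 2, 5, 3, 0, 0, 3, 0, 0]
319 G-R [3, 4, 7, 8, 5, 1, 1, 1, 0, -3, -2, -4, -2, -3, -2, -4, -4, -3, -3] d [1, 1, 5, 2, 6, 4, 1, 2, 2, 1, 0, 0, 5, 3, 0]
320 G-R [8, 12, 15, 12, 13, 10,
[... 1536 characters left out ...]
 3, 0, 2, 0, 0, 0, 1, 0, -2]
332 G-R [24, 31, 36, 37, 39, 40, 39, 39, 40, 39, 40, 38, 38, 37, 34, 35, 35, 36, 38] d [-1, 2, 0, 3, 2, 1, 0, 4, 1, 4, 3, 3, 0, -4, 2]
333 G-R [21, 28, 33, 36, 39, 38, 40, 39, 39, 37, 39, 37, 38, 35, 28, 24, 24, 31, 34] d [-1, 0, 0, 2, 1, 0, 1, 1, 1, 1, 3, 6, 0, 1, 2]
334 G-R [14, 20, 27, 34, 37, 38, 39, 40, 38, 39, 37, 38, 36, 32, 21, 13, 13, 23, 33] d [4, 7, 5, 6, 2, 6, 5, 2, 2, 2, 0, 0, 1, 2, 2]
335 G-R [6, 12, 20, 28, 34, 38, 41, 38, 39, 39, 39, 38, 36, 31, 21, 12, 11, 21, 29] d [0, 1, 4, 7, 6, 6, 1, 2, 3, 4, 4, 1, -2, 2, 0]
0.045 [338.8 328.5]
0.049 [338.8 326.8]
0.055 [338.9 324.3]
0.06 [339.  322.3]
0.065 [339.1 320.2]
0.07 [339.1 318. ]
0.08 [339.3 313.8]
```

The foot is not visible yet: the plate is still green up to row 320, so the foot bottom is above z≈0.064 and the gap is at least 12 mm. I'll go down 6 mm and look again.

send_rows(increments=[[[0,0,1],[0,0,0],-1],[[0,0,2],[0,0,0],-1],[[0,0,3],[0,0,0],-1],[[0,0,4],[0,0,0],-1],[[0,0,5],[0,0,0],-1],[[0,0,6],[0,0,0],-1]])

```text
clock: 6.85
position: [0.498, 0.123, 0.1654]
tool_rot: [-3.142, -0.0, 0.611]
force: [-0.7, 0.1, 3.0]
grip_width: -0.0002
finger_force: 1.5
```

```bash
sed -i 's/range(312,336)/range(317,330)/; s/,"d".*tolist())/,"d",np.abs(d[v,334:349]).max(1).astype(int).tolist())/' foot.py; python3 foot.py; python3 look.py
```

```text
[ 0.3 -0.9 -0.8]
317 G-R [-2, -2, -3, -3, -3, -3, -4, -3, -4, -5, -4, -3, -4, -3, -3, -3, -3, -4, -3] d [3, 5, 5, 4, 5, 4, 7, 2, 2, 3, 3, 4, 3, 0, 8]
318 G-R [-2, 1, 3, 0, -1, -2, -4, -3, -3, -3, -3, -3, -3, -1, -4, -3, -1, -5, -3] d [2, 3, 6, 5, 10, 3, 2, 3, 3, 5, 2, 4, 4, 1, 3]
319 G-R [4, 5, 7, 6, 2, -2, -3, -3, -3, -3, -3, -3, -3, -5, -2, -4, -2, -3, -2] d [4, 5, 16, 17, 19, 13, 5, 1, 3, 0, 1, 2, 5, 6, 3]
320 G-R [8, 11, 14, 10, 4, 0, -1, -3, -2, -3, -3, -3, -3, -3, -4, -2, -2, -4, -4] d [6, 3, 13, 26, 36, 27, 15, 3, 1, 2, 3, 4, 1, 4, 1]
321 G-R [13, 17, 14, 13, 9, 2, 0, 0, -1, 1, 0, -1, -3, -4, -3, -2, -2, -4, -3] d [2, 6, 17, 29, 37, 30, 20, 7, 4, 3, 4, 4, 2, 5, 3]
322 G-R [16, 15, 16, 13, 11, 8, 6, 5, 6, 8, 5, 2, 0, -1, -4, -2, -3, -2, -3] d [2, 3, 8, 15, 18, 23, 14, 7, 1, 6, 2, 2, 3, 0, 1]
323 G-R [16, 17, 15, 17, 15, 12, 13, 13, 12, 13, 11, 9, 4, 0, -1, -3, -2, -2, -5] d [1, 2, 8, 8, 7, 5, 10, 5, 8, 1, 4, 5, 1, 1, 2]
324 G-R [16, 14, 16, 16, 17, 17, 15, 16, 18, 16, 16, 13, 10, 4, 1, -2, -1, -4, -4] d [4, 5, 4, 1, 2, 3, 7, 6, 1, 4, 5, 1, 1, 3, 4]
325 G-R [16, 16, 17, 16, 17, 16, 18, 16, 18, 18, 17, 15, 14, 12, 9, 5, 3, -1, -3] d [1, 2, 1, 5, 1, 2, 2, 4, 2, 1, 2, 6, 1, 4, 1]
326 G-R [15, 16, 16, 13, 16, 18, 16, 16, 17, 16, 17, 18, 19, 23, 24, 21, 12, 4, 0] d [0, 2, 1, 3, 2, 2, 5, 2, 2, 0, 3, 6, 2, 3, 6]
327 G-R [15, 15, 16, 16, 17, 18, 16, 17, 21, 22, 23, 23, 26, 32, 35, 33, 25, 17, 8] d [5, 2, 4, 2, 4, 2, 7, 7, 4, 3, 6, 6, 2, 2, 1]
328 G-R [15, 17, 16, 16, 18, 18, 23, 25, 30, 31, 31, 31, 33, 36, 37, 38, 36, 29, 19] d [6, 3, 2, 5, 1, 5, 6, 4, 1, 2, 1, 1, 3, 2, 5]
329 G-R [17, 19, 23, 24, 26, 26, 30, 33, 35, 36, 37, 37, 36, 37, 39, 38, 38, 35, 29] d [6, 2, 2, 5, 2, 6, 5, 2, 1, 2, 4, 1, 2, 2, 6]
7.0 [0.498  0.123  0.1654] [ 0.27 -0.94 -0.81]
[([341.2, 269.0], [336, 266, 12, 7, 49])] [ 0.22  0.66 -0.13]
[([313.1, 290.1], [302, 281, 27, 15, 153]), ([330.7, 301.0], [326, 295, 10, 11, 61])] [ 0.05 -0.09  0.21]
```

The foot is now visible, with its bottom rim at about row 322.5. At contact the rim should be near row 329, so about 14–16 mm remain. I'll take another 7 mm.

send_rows(increments=[[[0,0,1],[0,0,0],-1],[[0,0,2],[0,0,0],-1],[[0,0,3],[0,0,0],-1],[[0,0,4],[0,0,0],-1],[[0,0,5],[0,0,0],-1],[[0,0,6],[0,0,0],-1],[[0,0,7],[0,0,0],-1]])

```text
clock: 7.8
position: [0.498, 0.123, 0.1584]
tool_rot: [3.142, -0.0, 0.611]
force: [-0.3, -0.9, 3.0]
grip_width: 0.0002
finger_force: 1.5
```

```bash
sed -i 's/range(317,330)/range(320,334)/' foot.py; python3 foot.py
```

```text
[-0.3 -0.2 -0.1]
320 G-R [7, 12, 13, 8, 3, -3, -3, -3, -4, -5, -4, -3, -3, -2, -3, -2, -3, -2, -3] d [8, 5, 15, 31, 37, 27, 16, 2, 2, 1, 3, 3, 3, 2, 1]
321 G-R [11, 15, 13, 10, 2, -2, -2, -4, -2, -2, -2, -2, -2, -3, -2, -2, -3, -3, -4] d [4, 12, 29, 41, 45, 37, 26, 10, 4, 6, 5, 4, 3, 4, 3]
322 G-R [14, 15, 15, 11, 1, -1, -4, -3, -3, -1, 2, 0, -1, -2, -4, -3, -3, -3, -3] d [3, 10, 26, 40, 45, 47, 33, 26, 9, 7, 3, 4, 4, 1, 4]
323 G-R [16, 14, 16, 10, 3, -2, -3, -1, -2, 3, 7, 6, 3, 0, 0, -4, -3, -4, -3] d [2, 9, 28, 41, 46, 43, 41, 28, 17, 2, 6, 4, 1, 2, 3]
324 G-R [16, 17, 16, 13, 6, 0, 0, 0, 2, 5, 13, 12, 9, 5, 2, 0, -2, -4, -4] d [1, 7, 15, 33, 41, 38, 34, 24, 6, 6, 5, 1, 2, 2, 3]
325 G-R [14, 16, 15, 15, 11, 6, 6, 4, 9, 10, 14, 16, 16, 14, 10, 7, 1, -3, -2] d [1, 3, 8, 23, 21, 21, 13, 5, 3, 0, 2, 5, 2, 5, 0]
326 G-R [16, 15, 15, 14, 16, 17, 13, 12, 15, 17, 16, 18, 19, 23, 24, 20, 11, 6, 0] d [0, 1, 3, 2, 6, 5, 3, 4, 1, 2, 2, 6, 2, 6, 5]
327 G-R [14, 17, 16, 15, 16, 16, 16, 19, 19, 22, 24, 21, 25, 29, 34, 34, 27, 16, 6] d [1, 1, 4, 0, 1, 0, 8, 7, 2, 2, 4, 6, 2, 4, 1]
328 G-R [16, 14, 18, 17, 18, 18, 22, 25, 30, 31, 31, 32, 34, 36, 38, 39, 37, 29, 18] d [4, 5, 1, 4, 3, 3, 6, 3, 3, 3, 2, 3, 6, 3, 6]
329 G-R [16, 19, 21, 23, 24, 26, 30, 33, 36, 37, 37, 36, 38, 38, 40, 39, 38, 36, 31] d [5, 2, 1, 4, 2, 7, 6, 4, 2, 2, 3, 2, 2, 4, 7]
330 G-R [19, 24, 29, 33, 33, 35, 36, 39, 40, 37, 40, 39, 39, 39, 40, 40, 38, 37, 35] d [2, 4, 2, 2, 2, 1, 2, 5, 3, 2, 7, 3, 3, 6, 2]
331 G-R [22, 29, 35, 37, 37, 39, 38, 37, 37, 39, 39, 39, 37, 37, 37, 39, 37, 39, 38] d [2, 4, 1, 3, 5, 1, 6, 1, 4, 2, 5, 4, 2, 3, 4]
332 G-R [24, 32, 36, 39, 39, 39, 39, 39, 40, 39, 39, 38, 39, 38, 35, 34, 36, 37, 38] d [2, 2, 4, 5, 2, 4, 3, 3, 3, 6, 3, 4, 2, 3, 3]
333 G-R [22, 26, 33, 36, 37, 40, 40, 39, 40, 40, 39, 40, 38, 33, 27, 25, 27, 31, 35] d [3, 2, 4, 5, 5, 1, 1, 2, 1, 3, 3, 6, 3, 2, 6]
```

The foot rim is at row 325.3, so its bottom is at z≈0.056 and the gap is about 9±3 mm. I'll go 4 mm further.

send_rows(increments=[[[0,0,0.7],[0,0,0],-1],[[0,0,1.4],[0,0,0],-1],[[0,0,2],[0,0,0],-1],[[0,0,2.5],[0,0,0],-1],[[0,0,3],[0,0,0],-1],[[0,0,3.5],[0,0,0],-1],[[0,0,4],[0,0,0],-1]])

```text
clock: 8.65
position: [0.4979, 0.123, 0.1544]
tool_rot: [-3.142, 0.0, 0.611]
force: [-0.8, -0.9, 2.1]
grip_width: -0.0001
finger_force: 1.4
```

```bash
sed -i 's/range(320,334)/range(323,332)/;s/range(3)/range(5)/' foot.py; python3 foot.py; python3 - <<'E'
from h import *
m=grab_frame("side");cv2.imwrite("pics/s5.png",cv2.resize(m[290:350,305:375],None,fx=9,fy=9,interpolation=cv2.INTER_CUBIC))
E
```

```text
[ 0.3 -0.1 -0.3]
323 G-R [17, 16, 15, 9, 2, -2, -3, -3, -2, 0, 4, 5, 3, 0, -1, -2, -2, -3, -2] d [0, 10, 32, 40, 48, 45, 43, 32, 22, 4, 7, 5, 0, 3, 2]
324 G-R [17, 17, 15, 10, 2, -1, -3, -3, -2, 2, 8, 11, 9, 5, 1, -1, -4, -2, -3] d [1, 14, 23, 40, 47, 48, 45, 33, 14, 8, 5, 3, 2, 3, 4]
325 G-R [16, 17, 16, 12, 4, 0, -3, -3, -1, 3, 11, 15, 15, 13, 9, 5, 0, -1, -3] d [3, 9, 20, 42, 44, 46, 36, 22, 10, 2, 1, 6, 2, 6, 2]
326 G-R [16, 16, 16, 15, 9, 4, 0, -1, 3, 8, 13, 17, 20, 23, 23, 20, 11, 4, 0] d [1, 1, 11, 26, 41, 38, 26, 20, 4, 2, 4, 7, 1, 4, 7]
327 G-R [16, 16, 17, 17, 13, 11, 8, 9, 13, 20, 21, 22, 27, 31, 34, 32, 26, 17, 6] d [4, 1, 9, 11, 20, 18, 21, 9, 2, 1, 4, 5, 2, 4, 3]
328 G-R [16, 16, 17, 18, 17, 19, 19, 23, 29, 31, 30, 32, 34, 36, 38, 38, 35, 30, 18] d [6, 2, 4, 6, 5, 5, 5, 3, 3, 3, 3, 3, 6, 4, 6]
329 G-R [17, 19, 22, 23, 24, 27, 30, 32, 35, 36, 36, 35, 38, 38, 39, 39, 38, 35, 30] d [5, 3, 1, 5, 2, 6, 6, 5, 0, 1, 3, 1, 3, 2, 6]
330 G-R [18, 22, 30, 33, 34, 34, 36, 37, 38, 39, 38, 39, 39, 39, 39, 38, 39, 37, 36] d [2, 5, 2, 2, 3, 3, 1, 7, 2, 2, 5, 4, 3, 5, 1]
331 G-R [23, 30, 35, 38, 37, 39, 40, 40, 39, 39, 39, 39, 39, 38, 39, 38, 38, 38, 38] d [2, 3, 2, 4, 5, 3, 4, 1, 3, 3, 2, 4, 3, 1, 3]
```

View pics/s5.png

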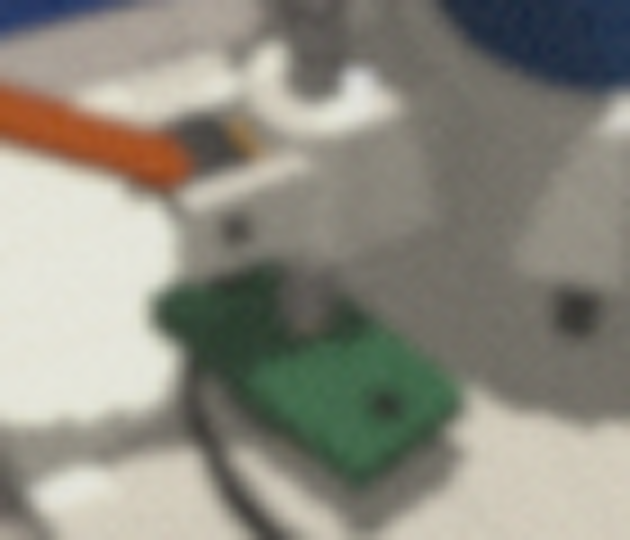

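The crop shows the foot over the plate. Its rim is at crop (308,335), and the contact point should be near (308,350), so about 3–6 mm remain. From here I feel with small steps.

send_rows(increments=[[[0,0,0.3],[0,0,0],-1],[[0,0,0.5],[0,0,0],-1],[[0,0,0.7],[0,0,0],-1]])

```text
clock: 9.25
position: [0.498, 0.123, 0.1538]
tool_rot: [3.142, -0.0, 0.611]
force: [-1.5, 0.3, 2.3]
grip_width: 0.0001
finger_force: 1.4
```

send_rows(increments=[[[0,0,0.2],[0,0,0],-1],[[0,0,0.4],[0,0,0],-1],[[0,0,0.6],[0,0,0],-1]])

```text
clock: 9.55
position: [0.498, 0.123, 0.1532]
tool_rot: [3.142, -0.0, 0.611]
force: [0.7, 0.1, 3.5]
grip_width: -0.0
finger_force: 1.4
```

send_rows(increments=[[[0,0,0.2],[0,0,0],-1],[[0,0,0.4],[0,0,0],-1],[[0,0,0.6],[0,0,0],-1]])

```text
clock: 9.85
position: [0.498, 0.123, 0.1526]
tool_rot: [3.142, -0.0, 0.611]
force: [-0.6, 0.7, 2.9]
grip_width: -0.0003
finger_force: 1.4
```

send_rows(increments=[[[0,0,0.2],[0,0,0],-1],[[0,0,0.4],[0,0,0],-1],[[0,0,0.6],[0,0,0],-1]])

```text
clock: 10.15
position: [0.498, 0.123, 0.152]
tool_rot: [3.142, -0.0, 0.611]
force: [0.3, 0.4, 3.3]
grip_width: 0.0002
finger_force: 1.4
```

send_rows(increments=[[[0,0,0.2],[0,0,0],-1],[[0,0,0.4],[0,0,0],-1],[[0,0,0.6],[0,0,0],-1]])

```text
clock: 10.45
position: [0.4981, 0.123, 0.1515]
tool_rot: [-3.142, -0.0, 0.611]
force: [-1.2, 0.2, 7.4]
grip_width: -0.0005
finger_force: 3.9
```

The force rose to 7.4 N, which looks like contact. I'll hold to see whether it persists; during free sliding it relaxed to 0.

send_rows(increments=[[[0,0,0],[0,0,0],-1],[[0,0,0],[0,0,0],-1]])

```text
clock: 10.65
position: [0.498, 0.123, 0.1515]
tool_rot: [-3.142, -0.0, 0.611]
force: [-0.3, 0.4, 5.6]
grip_width: -0.0001
finger_force: 2.5
```

```bash
sed -i 's/range(323,332)/range(325,331)/' foot.py; python3 foot.py; python3 -c "
from workcell import *
print(observe()['force'],observe()['finger_force'],observe()['position'])"
```

```text
[0.4 0.1 5.6]
325 G-R [15, 18, 15, 9, 2, -1, -2, -3, -2, 2, 8, 13, 15, 12, 9, 6, 2, -1, -3] d [2, 14, 27, 45, 47, 45, 39, 26, 15, 4, 0, 5, 2, 6, 1]
326 G-R [17, 16, 15, 10, 3, 0, -1, -2, 1, 5, 11, 17, 19, 21, 23, 20, 12, 4, 0] d [1, 11, 24, 36, 47, 45, 33, 27, 9, 1, 3, 8, 1, 5, 5]
327 G-R [17, 16, 15, 14, 9, 4, 2, 3, 7, 14, 18, 23, 25, 32, 34, 33, 27, 16, 5] d [2, 4, 17, 27, 36, 33, 35, 16, 5, 3, 4, 7, 3, 4, 1]
328 G-R [14, 17, 17, 17, 15, 13, 13, 17, 23, 29, 29, 32, 34, 37, 39, 37, 36, 30, 18] d [4, 3, 6, 13, 18, 19, 11, 4, 2, 3, 2, 3, 5, 2, 5]
329 G-R [16, 19, 22, 25, 24, 25, 28, 30, 35, 36, 36, 37, 38, 38, 38, 39, 38, 36, 30] d [6, 2, 2, 5, 2, 10, 7, 4, 1, 1, 1, 1, 4, 3, 5]
330 G-R [18, 24, 30, 32, 35, 35, 36, 38, 39, 38, 38, 39, 38, 38, 40, 40, 39, 37, 37] d [1, 6, 1, 2, 6, 3, 2, 6, 3, 2, 6, 4, 3, 5, 2]
[0.35055253 0.05148611 5.60945443] 2.5039423629641533 [0.49806035 0.12299263 0.15149138]
```

The 5.6 N persists, so the foot is resting on the plate, pressed with under 5 N. Now I lift off and check that the rod stays.

send_rows(increments=[[[0,0,-1],[0,0,0],-1],[[0,0,-4],[0,0,0],-1],[[0,0,-15],[0,0,0],-1],[[0,0,-35],[0,0,0],-1],[[0,0,-60],[0,0,0],-1],[[25,0,-60],[0,0,0],-1],[[50,0,-60],[0,0,0],-1],[[71,0,-55],[0,0,0],-1],[[71,0,-40],[0,0,0],-1],[[71,0,-25],[0,0,0],-1]])

```text
clock: 11.9
position: [0.5566, 0.1641, 0.1766]
tool_rot: [3.141, -0.001, 0.611]
force: [-0.7, 0.3, -0.0]
grip_width: -0.0001
finger_force: 0.0
```

```bash
python3 foot.py | sed -n 2,5p; python3 - <<'E'
from h import *
S=camera_params("side");W=camera_params("wrist");s=grab_frame("side");w=grab_frame("wrist")
print(observe()["position"],observe()["force"])
b=[x for x in blobs(s,*RED)[1] if 300<x[0][0]<360];print(b,blobs(s,*ORG)[1][:3],blobs(w,*ORG,60)[1],blobs(w,*RED,60)[1])
cv2.imwrite("pics/s6.png",s);cv2.imwrite("pics/w6.png",w)
E
```

```text
325 G-R [17, 16, 14, 11, 2, 0, -3, -2, 0, 1, 8, 14, 16, 12, 10, 5, 1, -2, -3] d [1, 10, 26, 44, 45, 46, 36, 26, 13, 3, 2, 5, 1, 5, 0]
326 G-R [16, 18, 16, 11, 3, 0, -1, -1, 0, 5, 12, 16, 18, 21, 24, 20, 12, 4, -1] d [1, 7, 24, 33, 45, 42, 32, 25, 7, 1, 4, 7, 0, 3, 4]
327 G-R [16, 17, 16, 13, 9, 4, 3, 2, 8, 14, 18, 22, 25, 32, 34, 32, 27, 16, 6] d [2, 2, 16, 25, 34, 32, 32, 15, 6, 2, 3, 4, 2, 3, 1]
328 G-R [17, 17, 17, 17, 16, 12, 13, 17, 24, 29, 30, 31, 36, 36, 39, 37, 36, 30, 18] d [4, 3, 2, 12, 17, 17, 11, 5, 1, 3, 2, 2, 4, 3, 6]
[0.55653067 0.16377529 0.17746395] [-0.25941125  0.42478784  1.07511079]
[([341.0, 272.2], [335, 265, 13, 15, 155])] [([304.5, 301.9], [291, 294, 34, 16, 184])] [([309.8, 267.2], [296, 245, 29, 49, 1014])] [([309.1, 396.3], [304, 387, 12, 19, 176])]
```

The rod stayed down, with the foot rows unchanged. Now I approach the lever tip.

send_rows(increments=[[[0,0,12],[0,0,0],-1],[[0,0,24],[0,0,0],-1],[[0,0,30],[0,0,0],-1],[[0,0,33],[0,0,0],-1],[[0,0,36],[0,0,0],-1],[[1,0,38],[0,0,0],-1],[[2,0,40],[0,0,0],-1],[[4,0,42],[0,0,0],-1]])

```text
clock: 13.05
position: [0.5596, 0.1661, 0.1344]
tool_rot: [3.142, -0.0, 0.611]
force: [0.1, -0.2, 0.4]
grip_width: 0.0002
finger_force: 0.0
```

send_rows(increments=[[[0,0,1],[0,0,0],-1],[[0,0,2],[0,0,0],-1],[[0,0,3],[0,0,0],-1],[[0,0,4],[0,0,0],-1],[[0,0,5],[0,0,0],-1],[[0,0,6],[0,0,0],-1]])

```text
clock: 13.65
position: [0.5596, 0.1661, 0.1285]
tool_rot: [3.142, -0.0, 0.611]
force: [0.1, 1.2, 5.1]
grip_width: -0.0002
finger_force: 2.9
```

```bash
python3 - <<'E'
from h import *
s=grab_frame("side");w=grab_frame("wrist")
print(observe()["position"],observe()["force"],observe()["finger_force"])
print(blobs(s,*ORG)[1][:3],blobs(w,*ORG,60)[1])
E
```

```text
[0.55964811 0.16610921 0.12856167] [0.65749961 0.86627901 3.38421869] 1.5152959898114204
[([308.5, 303.7], [292, 299, 33, 11, 142])] []
```

The fingers are on the lever at about 5 N. I follow its arc downward.

send_rows(increments=[[[1,0,3],[0,0,0],-1],[[2,0,6],[0,0,0],-1],[[4,0,9],[0,0,0],-1],[[6,0,12],[0,0,0],-1],[[7,0,15],[0,0,0],-1],[[8,0,18],[0,0,0],-1],[[10,0,21],[0,0,0],-1],[[11,0,24],[0,0,0],-1],[[12,0,27],[0,0,0],-1],[[12,0,30],[0,0,0],-1]])

```text
clock: 14.75
position: [0.5706, 0.1737, 0.099]
tool_rot: [3.141, -0.003, 0.611]
force: [3.5, 2.4, 5.8]
grip_width: -0.0002
finger_force: 3.2
```

send_rows(increments=[[[1,0,3],[0,0,0],-1],[[1,0,6],[0,0,0],-1],[[2,0,9],[0,0,0],-1],[[2,0,11],[0,0,0],-1],[[2,0,13],[0,0,0],-1],[[2,0,14],[0,0,0],-1]])

```text
clock: 15.35
position: [0.5719, 0.1746, 0.0848]
tool_rot: [3.141, -0.002, 0.611]
force: [3.4, 2.5, 5.3]
grip_width: -0.0003
finger_force: 2.9
```

```bash
python3 - <<'E'
from h import *
print(observe()["position"],observe()["force"],observe()["finger_force"])
s=grab_frame("side")
print(blobs(s,*ORG)[1][:3],[x for x in blobs(s,*RED)[1] if 300<x[0][0]<360])
S=camera_params("side");P=K(S)@S["extrinsics"][:3]
f=np.array([np.cos(.611),np.sin(.611)])
for e in(45,10,0,-2.5):
  a=np.radians(e);q=P@np.r_[np.array([.4977,.1222])+f*(.022+.068*np.cos(a)),.102+.068*np.sin(a),1];print(e,q[:2]/q[2])
E
```

```text
[0.57187679 0.17462988 0.08484058] [3.37749357 2.4564398  5.29745859] 2.918882556259632
[([304.0, 317.3], [283, 309, 40, 19, 193])] [([340.9, 272.1], [335, 265, 13, 15, 128])]
45 [298.02948066 296.0870736 ]
10 [287.1888465  317.00617302]
0 [286.86589236 322.54695843]
-2.5 [286.98204587 323.85496603]
```

Rod unchanged; the lever is close to level. I continue with 1 mm rows and feel for the end stop.

send_rows(increments=[[[0,0,1],[0,0,0],-1],[[0,0,2],[0,0,0],-1],[[0,0,3],[0,0,0],-1]])

```text
clock: 15.7
position: [0.572, 0.1747, 0.082]
tool_rot: [3.141, -0.003, 0.611]
force: [3.5, 2.6, 6.0]
grip_width: -0.0002
finger_force: 2.9
```

send_rows(increments=[[[0,0,0.8],[0,0,0],-1],[[0,0,1.6],[0,0,0],-1],[[0,0,2.4],[0,0,0],-1]])

```text
clock: 16.0
position: [0.5724, 0.1748, 0.0806]
tool_rot: [3.141, -0.004, 0.611]
force: [-3.5, 0.7, 30.5]
grip_width: -0.0001
finger_force: 15.2
```

The force jumped to 30 N, so the lever is on its end stop. I lift straight off and move clear.

send_rows(increments=[[[0,0,-1],[0,0,0],-1],[[0,0,-5],[0,0,0],-1],[[0,0,-20],[0,0,0],-1],[[0,0,-45],[0,0,0],-1],[[0,0,-80],[0,0,0],-1],[[10,0,-115],[0,0,0],-1],[[20,0,-140],[0,0,0],-1],[[20,0,-150],[0,0,0],-1],[[20,0,-150],[0,0,0],-1]])

```text
clock: 16.9
position: [0.5875, 0.1855, 0.2303]
tool_rot: [3.141, -0.002, 0.611]
force: [-0.3, 0.8, -0.3]
grip_width: 0.0003
finger_force: 0.0
```

```bash
python3 foot.py | sed -n 2,5p; python3 - <<'E'
from h import *
print(observe()["clock"],observe()["position"],observe()["force"])
s=grab_frame("side");s0=cv2.imread("pics/side0.png");s6=cv2.imread("pics/s6.png")
for n,i in(("0",s0),("6",s6),("now",s)): print(n,[x for x in blobs(i,*ORG)[1] if x[0][0]<400],[x[0] for x in blobs(i,*RED)[1] if 300<x[0][0]<420],[x for x in blobs(i,*GRN)[1] if 170<x[0][0]<460 and x[0][1]>300])
h=cv2.cvtColor(s,cv2.COLOR_BGR2HSV);cv2.imwrite("pics/end.png",s[200:480,200:480])
S=camera_params("side");m=blobs(s,*ORG)[0];ys,xs=np.nonzero(m);k=xs<=xs[(ys>280)&(ys<340)].min()+10
k&=(ys>280)&(ys<340);print("tip px",xs[k].mean(),ys[k].mean())
m=blobs(s6,*ORG)[0];ys,xs=np.nonzero(m);k=(ys>280)&(ys<340);k&=xs<=xs[k].min()+10;print("open tip px",xs[k].mean(),ys[k].mean())
E
```

```text
325 G-R [15, 17, 15, 9, 2, -2, -3, -3, -2, 1, 8, 13, 14, 12, 10, 5, 1, -1, -3] d [1, 12, 24, 44, 45, 45, 37, 23, 14, 2, 2, 5, 1, 5, 2]
326 G-R [15, 15, 15, 10, 6, 0, -3, -2, 0, 4, 10, 15, 18, 22, 24, 19, 12, 4, 0] d [0, 9, 21, 33, 45, 40, 30, 27, 7, 1, 3, 5, 1, 3, 5]
327 G-R [14, 15, 16, 12, 8, 4, 1, 2, 8, 15, 18, 22, 27, 31, 34, 32, 26, 16, 6] d [1, 3, 17, 24, 34, 32, 31, 15, 2, 2, 2, 4, 1, 2, 1]
328 G-R [16, 16, 17, 16, 14, 13, 12, 15, 23, 28, 29, 30, 34, 35, 37, 37, 35, 28, 17] d [3, 1, 5, 13, 17, 17, 11, 4, 3, 2, 2, 2, 3, 3, 4]
17.15 [0.58662806 0.18511204 0.22788438] [0.34130002 0.20892376 0.35649216]
0 [([305.0, 302.0], [291, 295, 35, 15, 177])] [[380.0, 244.4], [340.7, 259.4], [397.4, 447.6]] [([340.4, 331.1], [325, 321, 30, 22, 352]), ([223.4, 372.3], [210, 362, 28, 21, 270]), ([267.6, 448.2], [243, 422, 50, 53, 1270]), ([381.0, 460.2], [370, 449, 23, 24, 276])]
6 [([304.5, 301.9], [291, 294, 34, 16, 184])] [[380.1, 244.2], [341.0, 272.2], [397.4, 447.8]] [([340.2, 331.7], [323, 321, 32, 22, 323]), ([223.5, 372.3], [211, 362, 26, 22, 267]), ([267.6, 448.2], [243, 422, 50, 53, 1269]), ([381.1, 460.2], [370, 449, 23, 24, 283])]
now [([300.7, 318.7], [282, 308, 41, 22, 270])] [[379.9, 244.2], [340.9, 271.6], [397.3, 447.8]] [([340.2, 331.8], [323, 322, 32, 22, 323]), ([223.4, 372.3], [211, 362, 26, 22, 269]), ([267.6, 448.2], [243, 422, 50, 53, 1267]), ([380.9, 460.1], [370, 449, 23, 24, 283])]
tip px 287.2659574468085 323.48936170212767
open tip px 296.02247191011236 299.2584269662921
```

Foot, plate and bystanders are unchanged, and the side camera puts the lever tip at (287.3,323.5) against (287.0,323.9) predicted for locked. As a quick cross-check I triangulate the tip with the wrist view.

```bash
python3 - <<'E'
from h import *
W=camera_params("wrist");w=grab_frame("wrist");S=camera_params("side");s=grab_frame("side")
def circ(im,win,k):
    m=blobs(im,*ORG)[0];r=np.zeros_like(m);x0,x1,y0,y1=win;r[y0:y1,x0:x1]=m[y0:y1,x0:x1]
    d=cv2.distanceTransform(cv2.copyMakeBorder(r,0,0,0,0,0),cv2.DIST_L2,5);_,mx,_,p=cv2.minMaxLoc(cv2.GaussianBlur(d,(0,0),k));return p,mx
print(blobs(w,*ORG,40)[1])
s0=cv2.imread("pics/side0.png");w1=cv2.imread("pics/w1.png")
a,b=circ(s0,(270,330,280,340),1),circ(s,(270,330,280,340),1);c=circ(w,(200,420,60,400),1.5);print(a,b,c)
print(meet(ray(W,c[0],1),ray(S,b[0])))
E
```

```text
[([310.0, 260.0], [300, 230, 20, 65, 881])]
((296, 299), 3.762327194213867) ((287, 324), 4.106352806091309) ((310, 264), 5.848592758178711)
(array([0.5636, 0.1692, 0.105 ]), [np.float64(10.5), np.float64(10.5)])
```

The fingers hide the ball here, so I move back over the rod, high up, for a clear wrist view.

send_rows(increments=[[[0,0,-20],[0,0,0],-1],[[-30,0,-20],[0,0,0],-1],[[-60,0,-20],[0,0,0],-1],[[-90,0,-20],[0,0,0],-1],[[-110,0,-20],[0,0,0],-1],[[-110,0,-20],[0,0,0],-1],[[-110,0,-20],[0,0,0],-1]])

```text
clock: 18.0
position: [0.4974, 0.1226, 0.2492]
tool_rot: [3.142, -0.001, 0.611]
force: [0.4, 0.2, -0.6]
grip_width: -0.0
finger_force: 0.0
```

```bash
python3 - <<'E'
from h import *
print(observe()["position"],observe()["force"])
W=camera_params("wrist");w=grab_frame("wrist");S=camera_params("side");s=grab_frame("side")
b=blobs(w,*ORG,40)[1];print(b)
t=min(b,key=lambda x:x[1][1])[1];uv=(t[0]+t[2]/2,t[1]+t[2]/2);print(uv)
for q in((287.3,323.5),(287,324)): print(meet(ray(W,uv,1),ray(S,q)))
E
```

```text
[0.49741666 0.12257143 0.24917537] [ 0.40077652  0.16657777 -0.60741973]
[([309.9, 136.5], [300, 99, 21, 80, 1090])]
(310.5, 109.5)
(array([0.5713, 0.1724, 0.0983]), [np.float64(0.1), np.float64(0.1)])
(array([0.5715, 0.1724, 0.0972]), [np.float64(0.2), np.float64(0.2)])
```

The tip is at z 0.098, 89 mm in front of the rod, against 0.099 and 90 mm for fully locked. I hand it in.

```bash
python3 -c "
from workcell import *
print(job_done())"
```

```text
the job is handed in; nothing more can be done
None
```

I handed the job in at about 18 s. The depth rod rests on the cover plate, touched with about 5 N. The cam lever is pressed down to its end stop, and the plate, spanner, caliper and tray were not touched.

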